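Lay the tall punch down in its inspection channel

ROBOT

A 6-joint arm with a two-finger parallel gripper is mounted at the origin on a cart in front of the work surface, level with it; the furniture and walls round the work are solid. World frame = base frame: x ahead of the robot, y to its left, z up, the work surface at z = 0. Lengths are in m, angles in rad, forces in N, time in s.
With the tool pointing down it reaches from about 0.425 to 0.925 m from the base axis. Payload 12.5 kg.
Tool frame: the origin (TCP) lies midway between the tips of the shut fingers; the grasp point (between the pads) lies 19 mm behind it (env.tcp_to_grasp is the distance from the TCP to the grasp point, in m); z points along the fingers, y is the line along which they close (so a half turn about z gives the same grasp; the last joint's range is limited). The gripper opens to 85 mm and grips with 20 to 120 N. Pads are 22 mm wide; open, the fingers measure 114 mm over their backs; the gripper's body (76 mm by 85 mm) begins 54 mm behind the grasp point. The pads swing forward as they close: fully open they stand 13 mm farther back than shut.
Start: joints at [1.182, 0.491, 1.559, -0, 1.092, -0.106], TCP at [0.174, 0.6, 0.231] pointing down, gripper open.
Joint ranges: [-3.1, 3.1], [-0.84, 2.19], [0.05, 2.79], [-1.13, 4.28], [0.06, 2.93], [-2.69, 2.69]. Speed limits (rad/s): [2.22, 2.22, 2.79, 3.14, 3.14, 3.14].

INTERFACE

Orientations are given as a unit quaternion [w, x, y, z].
In Python, from bench import env gives the robot as it stands. The module is installed in compiled form; this text tells all that it offers.
- The arm moves only by the shell command python3 -m pendant 'ROWS'. ROWS is JSON, one flat list of numbers, 5 for each row, row after row: the shift along the world's x, y, z in m, then the turn about the world's z in degrees, then the finger opening in m, from 0 to 0.0854. In form: [tx, ty, tz, turn, grip, tx, ty, tz, turn, grip, ...]. A call has 1 to 20 rows; each row is the pose to reach, as a shift and turn from the pose commanded when the call began; what a row does not reach only later rows make up. A row lasts 1/8 s, in which the tool goes at most 62.5 mm and 10.7 degrees, less where a joint would pass 70% of its speed; a pose out of reach is approached as far as the arm can. A call with a gripper value outside its range is refused whole. The fingers move at their own pace and stop on an object; the grip force is fixed at half the most. Time passes only in rows, so rows that repeat a pose let the fingers close. It gives the time, the measured TCP pose, the force, the opening and the grip force at its end, in the units of the state.
- env.get_state(): the state, without advancing time (a new reading comes with each control period).
- env.get_image(name): name is "side" or "top"; returns the picture (420x560x3 uint8, red, green, blue); there is no depth.
- env.camera_params(name): a dict with "camera_matrix" (3x3 intrinsics, pixels), "extrinsics" (4x4, takes a point from world to camera coordinates). Camera axes: x right, y up, looking along -z (the intrinsics and any distortion apply to the point x, -y, -z); pixel columns grow to the right and rows downward; lengths in m; the calibration is good to about 2 mm. A picture is of the moment at which its call begins. camera_params takes no time and is no camera call.
- env.finish_job(): hands the job in; it is judged then, once.
The state is a dict: "time_s": time; "q": joint angles; "qvel": joint speeds; "effort": joint torques, N m; "ee_pos": TCP position; "orientation": TCP orientation; "wrist_force": force on the tool from outside, world axes, zero at the start; "torque": the same for the moment, N m; "gripper_width": finger opening in m; "gripper_force": force on a finger pad.
Only numpy, scipy, OpenCV 4.12 (cv2) and the standard library are available. Lean on these libraries where they do the work, as an engineer would, in place of code of your own. Each camera call takes 0.05 s, during which the arm holds its last target. There are 200 camera calls.

TASK

Two spare punch blocks stand at the near ends of the two channels of the inspection fixture. Lift nothing: push the upper part of the taller block with your fingertips to tip it over so that it lies on its side along its channel, top end towards the pair of pins, then push it along until its top end is home against both pins. Leave the shorter block standing where it is, and do not disturb the tally counter or the spanner.

Things in the scene. Friction and masses are not known exactly. Their poses are not given: they have to be found in the camera images.
- fixture: Inspection fixture fixed to the bench: steel base 160 x 200 x 8 mm with two channels along its x. Origin: centre of its underside; x runs from the open near end to the pins, y left, z up. Channel centre lines at y = +55 and -55 mm, 52 mm wide between aluminium rails (12 mm wide, x = -70 to 70 mm, tops 15 mm and screw heads 17 mm above the bench); channel floor 8 mm above the bench
- pins_left (a point): Point on the floor of the left channel (fixture y = +55 mm), on its centre line, level with the near sides of the two pins (fixture x = 60 mm). The two steel pins stand 12.5 mm either side of it, 8 mm diameter, tops 36 mm above the bench
- pins_right (a point): The same for the right channel (fixture y = -55 mm)
- tall_center (a point): Centre of the tall punch: loose ground steel block 35 x 36 x 55 mm, 0.33 to 0.6 kg, with a 3 mm high round button on its top end that fits freely between the pins. Starts upright (own z up) in either channel, about 45 mm short of the fixture's origin, roughly square to it. Pushed near its upper edge it tips, and falls past about 33 degrees. Lying it is 35 mm high, 55 mm long
- tall_top (a point): Centre of the tall punch's top end face (the face that carries the button, and comes to rest against the pins), 27.5 mm from its centre along its own z
- short_center (a point): Centre of the short punch block, loose ground steel, 32 x 50 x 40 mm with a 3 mm button on top, standing upright with its 50 mm side along the other channel; must stay there
- tally: Loose hand tally counter, round, 45 mm diameter, 33 mm high, on the bench nearer the robot than the fixture; origin at the centre of its underside; bystander
- spanner: Loose open-end spanner, 134 mm long, 27 mm wide, 5 mm thick, lying flat on the bench to the right of the fixture; origin at the centre of its underside; bystander
Things that resemble listed ones, but are neither listed nor needed, are in the scene too. What is shaped like the part that bears tall_center but purple is not meant.

How it is judged:
By the outcome, as a careful person would: the job done as asked, in the order asked, and still so for the second after the job is handed in, with the robot touching nothing.
It also fails if it takes over 35 s, if anything falls off the work surface, if the arm or the gripper's body presses on something with over 40 N, if the wrist force passes 120 N, or if a joint passes its speed limit or range.

## Working session

There is one attempt and no reset: what is moved stays moved. The work goes in short steps, Python scripts to look and compute and a shell command to move; the robot and the scene stay as the last step left them, time stands still between calls to the robot, and variables do not carry over. Pictures are saved under pics/ and viewed, at most 10 in all, crops included, and the job is handed in when it is done.

```bash
mkdir -p pics; cat > h.py <<'E'
import numpy as np, cv2
from bench import env
def snap(n,f):
    im=env.get_image(n); cv2.imwrite(f,im[:,:,::-1]); return im
def ray(n,u,v):
    p=env.camera_params(n);K=np.array(p["camera_matrix"]);E=np.array(p["extrinsics"])
    d=np.linalg.inv(K)@[u,v,1]; d=np.array([d[0],-d[1],-d[2]])
    R=E[:3,:3];return -R.T@E[:3,3],R.T@d
def onz(n,u,v,z):
    c,d=ray(n,u,v);return c+d*(z-c[2])/d[2]
def proj(n,P):
    p=env.camera_params(n);K=np.array(p["camera_matrix"]);E=np.array(p["extrinsics"])
    q=E[:3,:3]@P+E[:3,3];q=K@[q[0],-q[1],-q[2]];return q[:2]/q[2]
E
python3 - <<'E'
from h import *
snap("top","pics/t0.png");snap("side","pics/s0.png")
for n in("top","side"):
    p=env.camera_params(n);print(n,p.keys(),ray(n,280,210))
s=env.get_state();print(s["ee_pos"],s["orientation"],s["time_s"])
E
```

```text
top dict_keys(['camera_matrix', 'extrinsics']) (array([0.34455693, 0.11987503, 0.95262225]), array([ 0.19883311, -0.0058468 , -0.98006573]))
side dict_keys(['camera_matrix', 'extrinsics']) (array([ 0.24079143, -0.55339629,  0.48097852]), array([ 0.35344791,  0.79083023, -0.50008208]))
[0.17431273 0.60000232 0.23080993] [-1.13260711e-04  1.40926149e-01  9.90019995e-01 -4.65523258e-04] 0.1
```

View pics/t0.png

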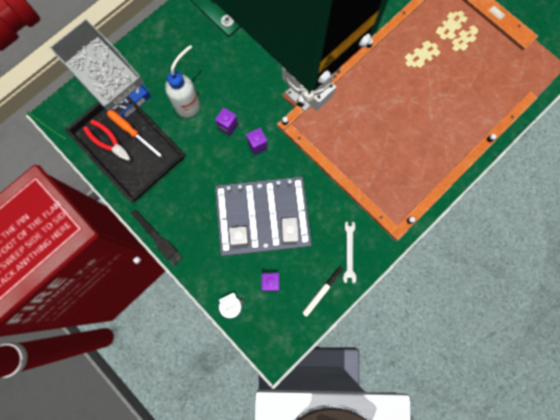

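View pics/s0.png

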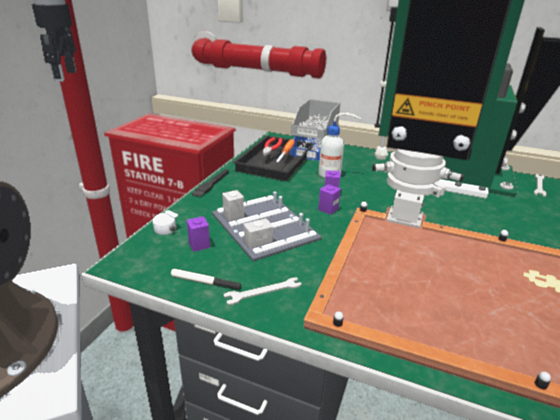

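The taller block stands in the left channel, at about (238,235) in top and (233,205) in side. The shorter one is in the right channel at (289,230) in top. Next I'll enlarge this area in both views.

```bash
python3 - <<'E'
from h import *
t=cv2.imread("pics/t0.png")[165:315,200:360];s=cv2.imread("pics/s0.png")[175:265,145:325]
a=cv2.resize(t,None,fx=2.4,fy=2.4,interpolation=2);cv2.imwrite("pics/c0.png",cv2.resize(t,None,fx=4,fy=4,interpolation=2));cv2.imwrite("pics/c1.png",cv2.resize(s,None,fx=4,fy=4,interpolation=2))
for uv in[(217,188),(301,180),(310,244),(223,253)]:print(uv,onz("top",*uv,.008))
E
```

```text
(217, 188) [0.58414957 0.257726   0.008     ]
(301, 180) [0.60669484 0.06778846 0.008     ]
(310, 244) [0.46100244 0.0466874  0.008     ]
(223, 253) [0.4373312  0.23768986 0.008     ]
```

View pics/c0.png

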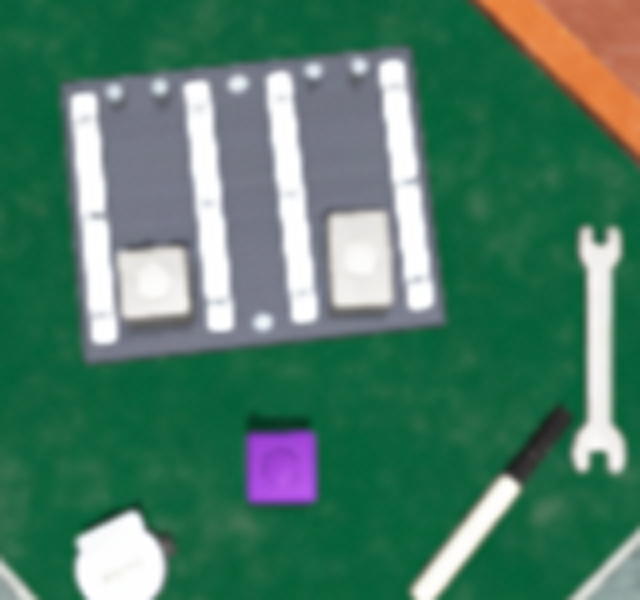

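View pics/c1.png

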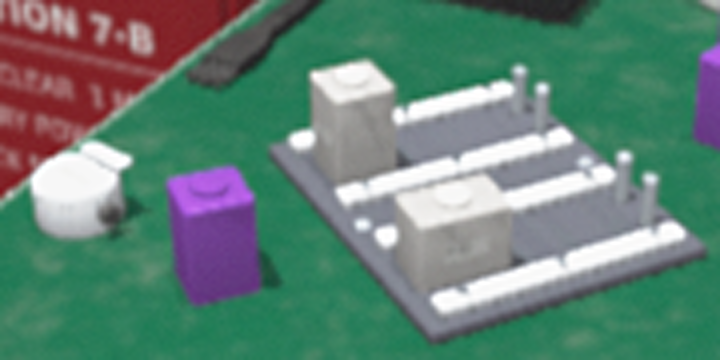

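```bash
python3 - <<'E'
from h import *
f=lambda p,z:onz("top",200+(p[0]+.5)/4-.5,165+(p[1]+.5)/4-.5,z)
g=lambda p,z:onz("side",145+(p[0]+.5)/4-.5,175+(p[1]+.5)/4-.5,z)
B=np.array([f(p,.008) for p in[(64,86),(410,48),(444,324),(86,362)]])
print(B.round(4));c=B.mean(0)
d=(B[0]+B[1]-B[2]-B[3]);l=(B[0]+B[3]-B[1]-B[2])
print(np.linalg.norm(d)/2,np.linalg.norm(l)/2,np.degrees([np.arctan2(d[1],d[0]),np.arctan2(-l[0],l[1])]))
yaw=np.mean([np.arctan2(d[1],d[0]),np.arctan2(-l[0],l[1])])
R=np.array([[np.cos(yaw),-np.sin(yaw)],[np.sin(yaw),np.cos(yaw)]])
print("fix",c,np.degrees(yaw))
T=np.array([f(p,.063) for p in[(117,249),(186,245),(190,318),(122,325)]])
fx=lambda P:((P[:2]-c[:2])@R*1000).round(1)
print("tall",[fx(t) for t in T],"mean",T.mean(0),fx(T.mean(0)))
for p in[(115,92),(160,87),(314,70),(359,65)]:print("pin",fx(f(p,.036)))
print("btn",fx(f((153,283),.066)),"side btn",fx(g((353,76),.066)))
print("side corners",[fx(g(p,.063)) for p in[(312,79),(341,96),(396,88),(366,64)]])
for p in[(519,70),(541,88)]:print("pin side",fx(g(p,.036)))
print("tally",f((122,570),.033),g((78,185),.033))
print("short btn",fx(f((361,259),.051)))
print("fixdir x",R[:,0],"y",R[:,1], "pins_left",c[:2]+R@[.06,.055])
E
```

```text
[[0.5885 0.261  0.008 ]
 [0.6147 0.0653 0.008 ]
 [0.4574 0.0453 0.008 ]
 [0.4326 0.2416 0.008 ]]
0.15780676510090738 0.19768285107213251 [7.18007522 7.42252082]
fix [0.5232935  0.15330829 0.008     ] 7.301298016554892
tall [array([-27.5,  71.7]), array([-29.3,  35.6]), array([-67.8,  37.1]), array([-67.6,  72.6])] mean [0.46873155 0.20101696 0.063     ] [-48.1  54.3]
pin [64.2 67.8]
pin [64.4 42.9]
pin [ 64.9 -42.2]
pin [ 65.1 -67.2]
btn [-47.9  54.4] side btn [-49.5  54.4]
side corners [array([-67.9,  66.5]), array([-62.1,  42.2]), array([-32.7,  37. ]), array([-35.1,  69.1])]
pin side [61.4 69.7]
pin side [61.6 45.1]
tally [0.32221535 0.21474251 0.033     ] [0.31913851 0.19526951 0.033     ]
short btn [-44.7 -55.3]
fixdir x [0.99189156 0.12708708] y [-0.12708708  0.99189156] pins_left [0.57581721 0.21548755]
```

```bash
python3 - <<'E'
from h import *
# vertical red pipe: intersect the two vertical viewing planes
for su,sv in[(92,180),(72,95)]:
  for tu,tv in[(60,347),(100,340),(15,358)]:
    c1,d1=ray("side",su,sv);c2,d2=ray("top",tu,tv)
    a=np.linalg.solve(np.c_[d1[:2],-d2[:2]],(c2-c1)[:2]);print((c1+d1*a[0]).round(3),(c2+d2*a[1]).round(3))
c=np.array([.5233,.1533]);R=np.array([[.99189,-.12709],[.12709,.99189]])
s=env.get_state()["ee_pos"]
for x in(-105,-95,-75,-45):print(x,c+R@[x/1e3,.0544],c+R@[x/1e3,.0544]-s[:2])
E
```

```text
[ 0.17   0.823 -0.138] [ 0.17   0.823 -0.515]
[ 0.173  0.78  -0.119] [ 0.173  0.78  -0.736]
[ 0.171  0.815 -0.135] [ 0.171  0.815 -0.254]
[0.164 0.851 0.137] [ 0.164  0.851 -0.573]
[0.166 0.806 0.148] [ 0.166  0.806 -0.8  ]
[0.164 0.842 0.139] [ 0.164  0.842 -0.301]
-105 [0.41223785 0.19391437] [ 0.23792513 -0.40608795]
-95 [0.42215675 0.19518527] [ 0.24784403 -0.40481705]
-75 [0.44199455 0.19772707] [ 0.26768183 -0.40227525]
-45 [0.47175125 0.20153977] [ 0.29743853 -0.39846255]
```

```bash
python3 -m pendant '[0.06,-0.10,0,6,0, 0.09,-0.15,0,12,0, 0.12,-0.20,0,18,0, 0.15,-0.25,0,23.5,0, 0.18,-0.30,0,23.5,0, 0.21,-0.36,0,23.5,0, 0.238,-0.406,0,23.5,0, 0.238,-0.406,0,23.5,0, 0.238,-0.406,-0.04,23.5,0, 0.238,-0.406,-0.08,23.5,0, 0.238,-0.406,-0.12,23.5,0, 0.238,-0.406,-0.15,23.5,0, 0.238,-0.406,-0.177,23.5,0, 0.238,-0.406,-0.177,23.5,0, 0.238,-0.406,-0.177,23.5,0]'
python3 - <<'E'
from h import *
t=snap("top","pics/x.png")[165:315,200:360];s=snap("side","pics/y.png")[130:265,145:325]
a=cv2.resize(t,(400,375));b=cv2.resize(s,(400,300));b=cv2.copyMakeBorder(b,0,75,0,0,0)
cv2.imwrite("pics/m1.png",np.hstack([a,b])[:,:,::-1])
E
```

```text
time_s: 1.98
ee_pos: [0.4127, 0.1943, 0.055]
orientation: [0.0, -0.064, 0.998, 0.0]
wrist_force: [-0.4, 0.6, -0.0]
gripper_width: 0.0002
gripper_force: 0.0
```

View pics/m1.png

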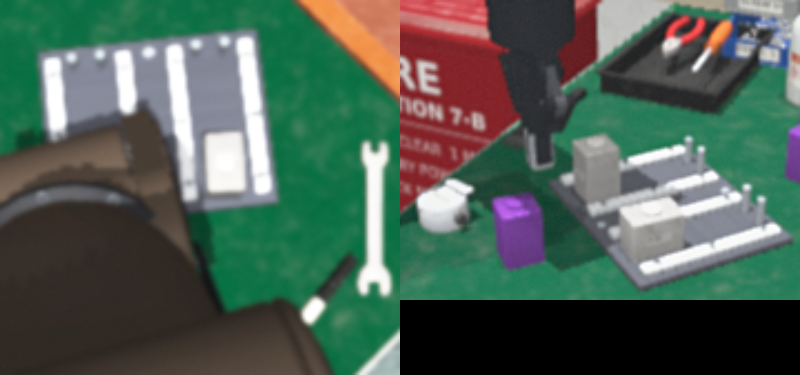

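The side view shows the fingertips at (540,165), behind the tall block at (597,165) and in line with it. I'll push slowly along the channel.

```bash
python3 -m pendant '[0.01,0.0013,0,0,0, 0.02,0.0025,0,0,0, 0.024,0.003,0,0,0, 0.028,0.0036,0,0,0, 0.032,0.0041,0,0,0, 0.036,0.0046,0,0,0, 0.040,0.0051,0,0,0]'
python3 - <<'E'
from h import *
s=snap("side","pics/y.png")[130:265,145:325]
cv2.imwrite("pics/m2.png",cv2.resize(s,(600,450))[:,:,::-1])
E
```

```text
time_s: 2.95
ee_pos: [0.4525, 0.1993, 0.0544]
orientation: [-0.0, -0.064, 0.998, 0.0]
wrist_force: [-2.1, -0.6, 2.9]
gripper_width: -0.0001
gripper_force: 1.4
```

View pics/m2.png

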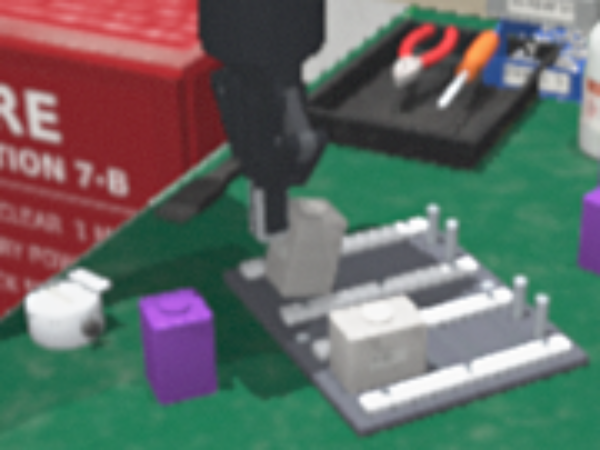

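The block at (305,250) is tipping cleanly, about 15° over, with the fingertips at (270,220). I'll keep pushing until it falls, then back off and lower the fingers.

```bash
python3 -m pendant '[0.003,0.0004,0,0,0, 0.006,0.0008,0,0,0, 0.009,0.0011,0,0,0, 0.012,0.0015,0,0,0, 0.015,0.0019,0,0,0, 0.018,0.0023,0,0,0, 0.021,0.0027,0,0,0, 0.021,0.0027,0,0,0, 0.021,0.0027,0,0,0]'
python3 -m pendant '[-0.02,-0.0025,0,0,0, -0.05,-0.0064,0,0,0, -0.05,-0.0064,0,0,0]'
python3 - <<'E'
from h import *
t=snap("top","pics/x.png")[165:315,200:360];s=snap("side","pics/y.png")[130:265,145:325]
a=cv2.resize(t,(320,300));b=cv2.resize(s,(480,360));a=cv2.copyMakeBorder(a,0,60,0,0,0)
cv2.imwrite("pics/m3.png",np.hstack([a,b])[:,:,::-1])
E
```

```text
time_s: 4.12
ee_pos: [0.4733, 0.202, 0.0543]
orientation: [-0.0, -0.064, 0.998, 0.0]
wrist_force: [-0.1, 1.0, 0.2]
gripper_width: 0.0
gripper_force: 0.0
time_s: 4.5
ee_pos: [0.4217, 0.1954, 0.0544]
orientation: [-0.001, -0.064, 0.998, -0.0]
wrist_force: [0.6, -0.1, -0.5]
gripper_width: -0.0001
gripper_force: 0.0
```

View pics/m3.png

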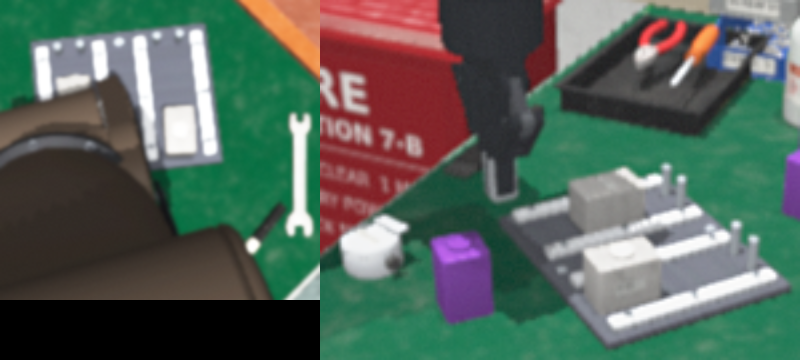

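The block now lies along the channel at (605,195), clear of the pins. I'll lower the fingers and push, stopping just short of home.

```bash
python3 -m pendant '[0,0,-0.030,0,0, 0,0,-0.030,0,0, 0.02,0.0025,-0.030,0,0, 0.04,0.0051,-0.030,0,0, 0.047,0.006,-0.030,0,0, 0.051,0.0065,-0.030,0,0, 0.055,0.007,-0.030,0,0, 0.059,0.0075,-0.030,0,0, 0.063,0.008,-0.030,0,0, 0.067,0.0085,-0.030,0,0, 0.071,0.0091,-0.030,0,0, 0.075,0.0096,-0.030,0,0, 0.078,0.01,-0.030,0,0,0.08,0.0102,-0.030,0,0]'
python3 - <<'E'
from h import *
t=snap("top","pics/x.png")[165:255,200:290];s=snap("side","pics/y.png")[160:250,190:310]
a=cv2.resize(t,(320,320),interpolation=2);b=cv2.resize(s,(480,360),interpolation=2);a=cv2.copyMakeBorder(a,0,40,0,0,0)
cv2.imwrite("pics/m4.png",np.hstack([a,b])[:,:,::-1])
E
```

```text
time_s: 6.35
ee_pos: [0.5023, 0.2057, 0.0243]
orientation: [-0.001, -0.064, 0.998, -0.0]
wrist_force: [-5.2, -0.8, 4.7]
gripper_width: -0.0002
gripper_force: 2.8
```

View pics/m4.png

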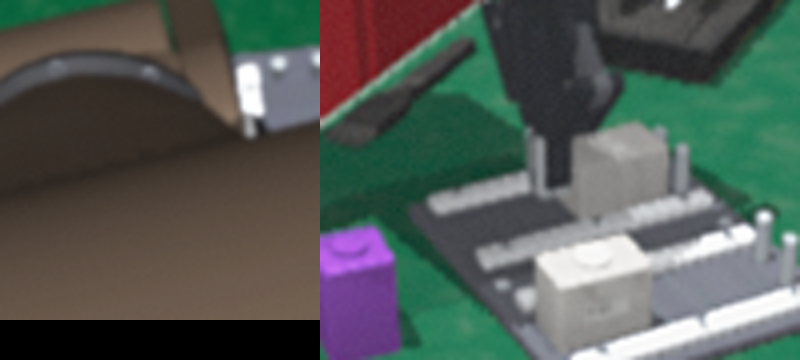

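The block at (620,175) is being pushed and its top end is just short of the pins at (682,165). I'll take small steps and watch the force.

```bash
python3 -m pendant '[0.002,0.0003,0,0,0, 0.004,0.0005,0,0,0, 0.005,0.0006,0,0,0]'|grep -E "ee_pos|wrist"
python3 -m pendant '[0.001,0.0001,0,0,0,0.001,0.0001,0,0,0]'|grep -E "ee_pos|wrist"
python3 -m pendant '[0.001,0.0001,0,0,0,0.001,0.0001,0,0,0]'|grep -E "ee_pos|wrist"
python3 -m pendant '[0.001,0.0001,0,0,0,0.001,0.0001,0,0,0]'|grep -E "ee_pos|wrist"
```

```text
ee_pos: [0.5083, 0.2064, 0.0243]
wrist_force: [-4.6, -0.9, 1.7]
ee_pos: [0.5095, 0.2065, 0.0243]
wrist_force: [-1.9, -2.0, 1.3]
ee_pos: [0.5106, 0.2066, 0.0243]
wrist_force: [-3.3, -0.8, 0.2]
ee_pos: [0.5106, 0.2066, 0.0243]
wrist_force: [-7.0, -1.3, 3.8]
```

```bash
python3 -m pendant '[0.001,0.0001,0,0,0,0.001,0.0001,0,0,0]'|grep -E "ee_pos|wrist"
python3 -m pendant '[0.001,0.0001,0,0,0,0.001,0.0001,0,0,0]'|grep -E "ee_pos|wrist"
```

```text
ee_pos: [0.5106, 0.2066, 0.0243]
wrist_force: [-11.5, -0.5, 7.3]
ee_pos: [0.5107, 0.2066, 0.0243]
wrist_force: [-16.0, -1.5, 11.9]
```

The fingers stopped at fixture x ≈ -6 mm, where they should be with the block home, and the force is building against the pins. I'll back off, retract and check.

```bash
python3 -m pendant '[-0.005,-0.0006,0,0,0, -0.03,-0.004,0,0,0, -0.03,-0.004,0.06,0,0, -0.03,-0.004,0.12,0,0, -0.03,-0.004,0.18,0,0, -0.06,0.05,0.20,0,0, -0.1,0.11,0.2,0,0, -0.14,0.17,0.2,0,0, -0.18,0.23,0.2,0,0, -0.22,0.29,0.2,0,0, -0.25,0.34,0.2,0,0, -0.25,0.34,0.2,0,0]'
python3 - <<'E'
from h import *
T=snap("top","pics/t9.png");S=snap("side","pics/s9.png")
t=T[165:315,200:360];s=S[160:250,190:310]
a=cv2.resize(t,(400,375),interpolation=2);b=cv2.resize(s,(400,300),interpolation=2);b=cv2.copyMakeBorder(b,0,75,0,0,0)
cv2.imwrite("pics/m5.png",np.hstack([a,b])[:,:,::-1])
cv2.imwrite("pics/m6.png",cv2.resize(T[170:250,210:260],(480,576),interpolation=2)[:,:,::-1][:, :240*2]) if 0 else cv2.imwrite("pics/m6.png",np.ascontiguousarray(cv2.resize(T[175:245,205:265],(480,560),interpolation=2)[:,:,::-1]))
E
```

```text
time_s: 9.57
ee_pos: [0.2619, 0.5495, 0.2244]
orientation: [0.001, -0.065, 0.998, 0.001]
wrist_force: [0.5, -0.9, -0.5]
gripper_width: 0.0003
gripper_force: 0.0
```

View pics/m5.png

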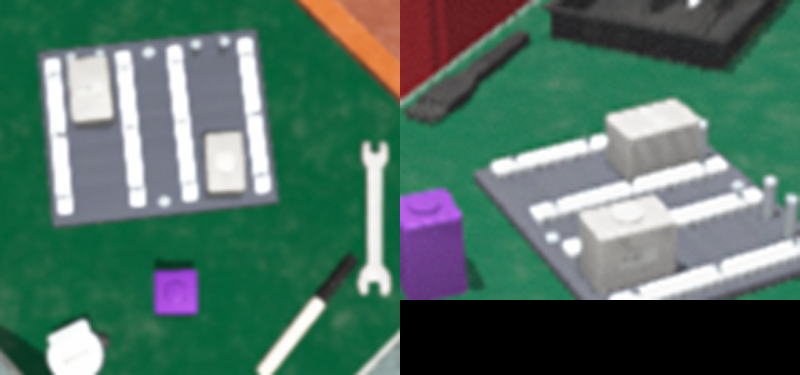

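View pics/m6.png

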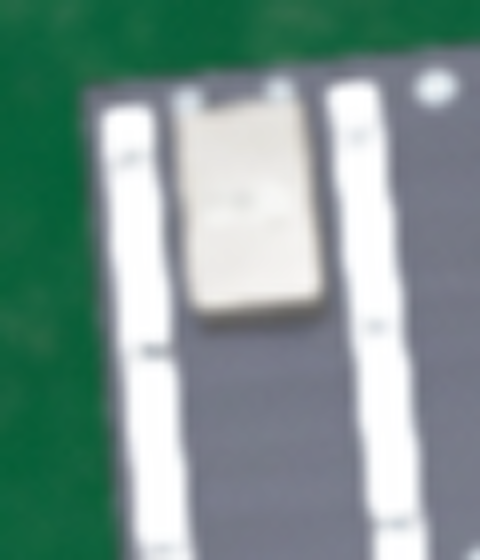

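The block lies square in its channel with its top edge against both pins, at (188,98) and (280,88) in the enlarged view. The short block, tally and spanner look unmoved, so I'm handing the job in.

```bash
python3 -c "
from bench import env
print(env.finish_job())"
```

```text
the job is handed in; nothing more can be done
None
```

I tipped the tall block onto its side along the left channel and pushed its top end home against both pins; the short block, tally counter and spanner look undisturbed in the final pictures, and the job is handed in (about 9.7 s of 35 s used, no verdict returned).

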